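# Push a squeezed lime half through the spring flap of the bar cart's scrap caddy

### The arm

A 7-joint arm with a two-finger parallel gripper is mounted at the origin on the work surface. World frame = base frame: x ahead of the robot, y to its left, z up, the work surface at z = 0. Lengths are in m, angles in rad, forces in N, time in s.
With the tool pointing down it reaches from about 0.4 to 0.85 m from the base axis. Payload 4.5 kg.
Tool frame: the origin (TCP) lies on the centre line of the jaws, within the pads' length; the fingertips stand 25 mm ahead of it and the grasp point (between the pads) lies 6 mm ahead of it; z points along the fingers, y is the direction in which the jaws open and shut (so a half turn about z gives the same grasp; the last joint's range is limited). The gripper opens to 88 mm and grips with 3 to 60 N. Pads are 18 mm wide; open, the fingers measure 123 mm over their backs; the gripper's body (75 mm by 187 mm) begins 45 mm behind the grasp point.
Start: joints at [1.368, 0.689, -0.195, 1.565, 0.157, 0.902, -0.215], TCP at [0.147, -0.608, 0.264] pointing down, gripper open.
Joint ranges: [-3.01, 3.01], [-0.46, 2.08], [-1.47, 1.51], [0.13, 2.56], [-1, 4.14], [0.04, 2.09], [-2.66, 2.66]. Speed limits (rad/s): [2.57, 2.57, 3.14, 3.14, 3.14, 3.14, 3.14].

### API

Orientations are given as a unit quaternion [x, y, z, w].
In Python, from plant import r, eyes gives the robot as it stands.
- The arm moves only by the tool servo_tool, never from a script. Its argument "deltas" is a list of rows, each an object of numbers: "dx", "dy", "dz": the shift along the tool's x, y, z in units of 60 mm (1.0 is 60 mm); "ax", "ay", "az": the turn, a rotation vector about the tool's x, y, z in units of 6 degrees (1.0 is 6 degrees); "hand": the finger opening in mm, from 0 to 88.1. A call has 1 to 10 rows; each row is the pose to reach, as a shift and turn from the pose commanded when the call began, along the tool's axes at that moment; what a row does not reach only later rows make up. A row lasts 1/8 s, in which the tool goes at most 62.5 mm and 10.7 degrees, less where a joint would pass 70% of its speed; a pose out of reach is approached as far as the arm can. A call with a gripper value outside its range is refused whole. The fingers move at their own pace and stop on an object; "newtons" is the grip in N (left out, the last holds). Time passes only in rows, so rows that repeat a pose let the fingers close. It gives the time, the measured TCP pose, the force and the opening at its end, in the units of the state.
- r.get_state(): the state, without advancing time (a new reading comes with each control period).
- eyes.snapshot(name): name is "scene" or "top" or "wrist"; returns (picture, depth): 480x640x3 uint8, red, green, blue; 480x640 float32, m along the optical axis (not along the pixel's ray), 0 where there is no reading.
- eyes.camera_model(name): a dict with "fx", "fy", "cx", "cy" (pixels), "pose" (4x4, takes a point from camera to world coordinates). Camera axes: x right, y up, looking along -z (the intrinsics and any distortion apply to the point x, -y, -z); pixel columns grow to the right and rows downward; lengths in m; the calibration is good to about 2 mm. A picture is of the moment at which its call begins: read the wrist's pose just before it. camera_model takes no time and is no camera call; for the wrist camera it gives the pose at the moment of the call.
- r.finish_job(): hands the job in, once; it reports no verdict.
The state is a dict: "clock": time; "q": joint angles; "qd": joint speeds; "joint_torque": joint torques, N m; "tool_pos": TCP position; "eef_rot": TCP orientation; "contact_force": force on the tool from outside, world axes, zero at the start; "moment": the same for the moment, N m; "opening": opening from 0.0 (shut) to 1.0 (fully open).
Only numpy, scipy, OpenCV 4.12 (cv2) and the standard library are available. Lean on these libraries where they do the work, as an engineer would, in place of code of your own. Each camera call takes 0.05 s, during which the arm holds its last target.

### The job

Clear the squeezed lime half off the bar cart into the teal scrap caddy hooked on the cart's far edge: push the caddy's spring flap open with one finger while the lime half still lies on the cart top, and with that finger still holding the flap open push the lime half over the edge and down into the caddy with the other finger. Only push the lime half along the top, never pinch it or lift it. Then take the hand away so the flap springs fully shut, and leave the decanter, mug, muddler and jigger where they stand.

Things in the scene. Friction and masses are not known exactly. Their poses are not given: they have to be found in the camera images.
- lime_center (a point): Squeezed lime half: green dome 46 mm across, 25 mm high, cut face (pale rim) down on the cart top, 20 to 40 g, loose, slides when pushed; sides nearly upright to 8 mm height, rounded above. Point on its axis half-way up; z = dome axis. The white cart top is flat, at z = 0, 35 mm thick, and ends in a straight far edge along y at x = 0.585 m.
- caddy_sill (a point): Middle of the sill of the scrap caddy's mouth, on the far edge of the cart top at top height; x points out over the caddy, y along the edge, z up. The mouth, 184 mm wide, faces the robot and slopes up away from it between two thin side cheeks. Directly past the edge the caddy is hollow (3 mm front wall, ending 3 mm below the top): what is pushed over the edge drops in.
- caddy: Teal scrap caddy fixed to the cart's far edge; origin and axes as caddy_sill. Outside: x 0 to 150, y -95 to 95, z -200 to +43 mm, 3 mm walls, inner floor at z -197. Behind the flap's hinge is a flat hood (x 96 to 150, top at z 43 mm). Two steel hook straps 2 mm thick lie on the cart top at y = +-95 to 113 mm, reaching back to x = -36 mm.
- scrap_flap (a joint): Metal flap closing the mouth, 176 wide, 104 long, 3 mm thick, hinged along y at its upper far edge. 0 = shut: slopes up at 23 degrees from its free edge to the hinge. Grows (rad, to 1.15) as it is pushed in and down; 1.15 = hanging nearly straight down. Sprung shut: about 1 N at mid flap starts it, 3 N holds 0.8. A fingertip 7 mm above the cart top moved out over the sill pushes it open as it goes.
- flap_hinge (a point): Middle of the flap's hinge line: 100 mm beyond the sill point in x and 38 mm above the cart top.
- flap_edge (a point): Middle of the flap's free edge, which moves with it, 104 mm from the hinge line; shut, it lies 4 mm beyond the sill point in x and 2 mm below the cart top.
- decanter: Bystander: clear glass decanter with its stopper, 94 mm wide, 199 mm high. Origin: centre of its base.
- mug: Bystander: copper-tone steel mug, 84 mm wide, 92 mm high, with a handle at its +y side that reaches about 80 mm from the axis. Origin: centre of its base.
- jigger: Bystander: double-cone steel jigger, 46 mm wide, 83 mm high. Origin: centre of its base.
- muddler: Bystander: bamboo muddler lying along its own x axis, 200 mm long, 30 mm thick. Origin: under its middle, on the cart top.

How it is judged:
On the way, in this order (a step that is already met when the one before it is completed fails the run):
1. a finger pushes the flap at least 0.22 rad open while the lime half still lies on the cart top and does not press on the flap (value of joint scrap_flap above 0.22 rad and contact force between the fingers and scrap_flap above 0.1 N and contact force between lime and scrap_flap below 0.05 N and height (world z) of lime_center above 0.005 m and x of lime_center in the frame of caddy_sill below 0.005 m), for 0.05 s.
2. the lime half drops into the caddy while a finger still holds the flap open (height (world z) of lime_center below -0.03 m and x of lime_center in the frame of caddy_sill above 0 m and value of joint scrap_flap above 0.22 rad and contact force between the fingers and scrap_flap above 0.1 N), for 0.05 s.
At the end, for the whole second after the job is handed in: The lime half lies at rest in the bottom of the caddy (more than 120 mm below the cart top, inside its walls), the flap is shut (within 0.05 rad), and the decanter, mug, jigger and muddler are within 20 mm of where they stood (height (world z) of lime_center between -0.2 and -0.12 m and x of lime_center in the frame of caddy_sill between 0 and 0.15 m and y of lime_center in the frame of caddy_sill between -0.095 and 0.095 m and linear speed of lime below 0.05 m/s and value of joint scrap_flap below 0.05 rad and distance of each of decanter, mug, jigger, muddler from where it was at the start of the episode below 0.02 m); the robot touches nothing.
It fails at once if the lime half is lifted (more than about 20 mm off the cart top) (height (world z) of lime_center above 0.033 m).
It fails at once if the lime half is pinched or squeezed (more than 15 N of finger force) (contact force between the fingers and lime above 15 N).
It fails at once if a bystander is moved more than 20 mm or tipped (distance of any of decanter, mug, jigger, muddler from where it was at the start of the episode above 0.02 m or angle between any of decanter, mug, jigger's own z axis and vertical above 0.4 rad).
It also fails if it takes over 51 s, if anything falls off the work surface, if the arm or the gripper's body presses on something with over 40 N, if the wrist force passes 120 N, or if a joint passes its speed limit or range.

## Working session

There is one attempt and no reset: what is moved stays moved. The work goes in short steps, Python scripts to look and compute and a tool call to move; the robot and the scene stay as the last step left them, time stands still between calls to the robot, and variables do not carry over. Pictures are saved under pics/ and viewed, and the job is handed in when it is done.

Besides the shell and the picture viewer there is one more tool, called after "Request:" in YAML: its name, and indented under it one key for each argument. servo_tool: Moves the arm, as the interface text tells. Its arguments: {"type":"object","properties":{"deltas":{"type":"array","items":{"type":"object","properties":{"dx":{"type":"number"},"dy":{"type":"number"},"dz":{"type":"number"},"ax":{"type":"number"},"ay":{"type":"number"},"az":{"type":"number"},"hand":{"type":"number"}}}},"newtons":{"type":"number"}},"required":["deltas"]}

```bash
mkdir -p pics; ls
python3 - <<'E'
from plant import r, eyes
import cv2, numpy as np
s=r.get_state(); print(s)
for n in ["scene","top"]:
    im,d=eyes.snapshot(n); cv2.imwrite(f"pics/{n}0.png",im[:,:,::-1]); np.save(f"pics/{n}0_d.npy",d); m=eyes.camera_model(n); print(n,{k:np.round(v,4) if k!='x' else v for k,v in m.items()})
E
```

```text
pics
{'clock': 0.0, 'q': array([ 1.36780661,  0.68998178, -0.19450771,  1.56632853,  0.15735455,
        0.9025231 , -0.21509422]), 'qd': array([-0.00240301, -0.00028838,  0.00081456,  0.00061767, -0.00018335,
       -0.00069053, -0.00059554]), 'joint_torque': array([ 1.53981973e-04, -5.27570271e+01, -1.26696981e+00, -1.53434283e+01,
       -5.26186056e-02,  6.63921994e-03,  1.56690976e-04]), 'tool_pos': array([ 0.14641527, -0.60700642,  0.26291536]), 'eef_rot': array([ 9.92992161e-01,  1.18176636e-01, -1.99324830e-04, -9.00147948e-04]), 'contact_force': array([-0.45084555, -0.17313283, -0.39083984]), 'moment': array([-0.00941117,  0.00290535,  0.01907469]), 'opening': 0.9992483206845987}
scene {'fx': np.float64(557.2631), 'fy': np.float64(557.2631), 'cx': np.float64(322.5027), 'cy': np.float64(239.2164), 'pose': array([[-0.8385, -0.293 ,  0.4595,  1.0112],
       [ 0.5449, -0.4439,  0.7113,  0.8254],
       [-0.0045,  0.8468,  0.5319,  0.6814],
       [ 0.    ,  0.    ,  0.    ,  1.    ]])}
top {'fx': np.float64(612.3689), 'fy': np.float64(612.3689), 'cx': np.float64(313.7796), 'cy': np.float64(232.1918), 'pose': array([[-2.6100e-02,  9.8760e-01, -1.5470e-01,  2.9100e-01],
       [-9.9970e-01, -2.5600e-02,  5.0000e-03,  4.3000e-03],
       [ 1.0000e-03,  1.5480e-01,  9.8790e-01,  1.2648e+00],
       [ 0.0000e+00,  0.0000e+00,  0.0000e+00,  1.0000e+00]])}
```

View pics/scene0.png

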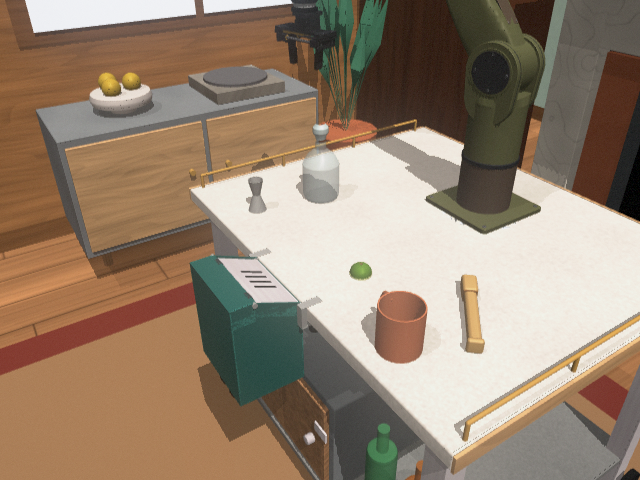

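View pics/top0.png

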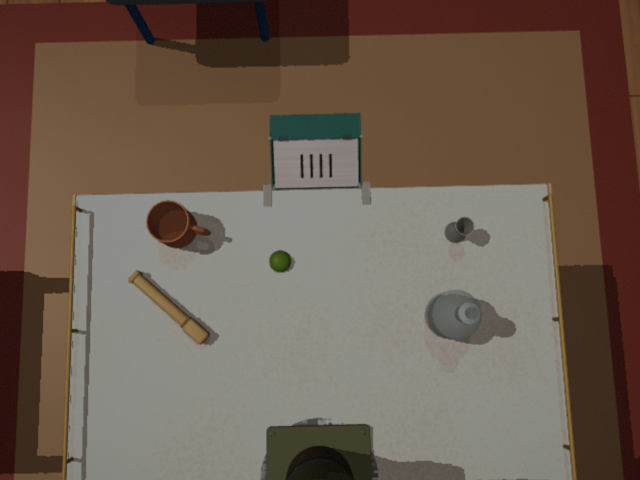

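The scene view shows the lime at about (361,270), with the caddy behind the far edge and the mug near it. In the top view the lime is at (280,261), the flap spans cols 272-360 and rows 137-188, the straps are at (268,195) and (366,193), and the mug is at (172,225) with its handle to (208,232). Next I measure these.

```bash
cat > h.py <<'E'
import numpy as np, cv2
from plant import r, eyes
def ray(n,u,v,m=None):
    m=m or eyes.camera_model(n); P=m['pose']
    d=P[:3,:3]@np.array([(u-m['cx'])/m['fx'],-(v-m['cy'])/m['fy'],-1.]); return P[:3,3],d
def onz(n,u,v,z,m=None):
    o,d=ray(n,u,v,m); return o+d*(z-o[2])/d[2]
def green(im):
    h=cv2.cvtColor(im,cv2.COLOR_RGB2HSV); return cv2.inRange(h,(35,130,40),(65,255,255))
def blob(mask,roi):
    x0,y0,x1,y1=roi; k=np.zeros_like(mask); k[y0:y1,x0:x1]=mask[y0:y1,x0:x1]
    n,l,st,c=cv2.connectedComponentsWithStats(k); i=1+np.argmax(st[1:,4]); return c[i],st[i]
def lime(pr=True):
    out=[]
    for n,roi in (("top",(230,130,400,320)),("scene",(250,220,420,320))):
        im,_=eyes.snapshot(n); c,st=blob(green(im),roi); out.append((onz(n,c[0],c[1],.011),st))
    return out
E
python3 - <<'E'
from h import *
m={n:cv2.imread(f"pics/{n}0.png")[:,:,::-1].copy() for n in("top","scene")}
for n,roi in (("top",(230,130,400,320)),("scene",(330,240,400,300))):
    c,st=blob(green(m[n]),roi); print(n,c,st,onz(n,*c,.011).round(4))
# caddy teal
hh=cv2.cvtColor(m["top"],cv2.COLOR_RGB2HSV); t=cv2.inRange(hh,(80,100,40),(100,255,255))
c,st=blob(t,(230,90,400,200)); print("teal",c,st)
for u in (st[0],st[0]+st[2]): print(onz("top",u,126,.043).round(4))
print("hood back",onz("top",315,st[1],.043).round(4))
for nm,u,v,z in(("strapL in",273,200,.002),("strapL out",263,200,.002),("strapR in",362,195,.002),("strapR out",371,195,.002),("edge l",120,195,0),("edge r",500,186,0),("handle tip",210,232,.05),("jig",458,232,.04),("strapLback",268,206,.002),("strapRback",366,204,.002)):
    print(nm,onz("top",u,v,z).round(4))
x=m["top"][80:330,130:500]; cv2.imwrite("pics/c1.png",cv2.resize(x,None,fx=2,fy=2,interpolation=cv2.INTER_CUBIC)[:,:,::-1])
E
```

```text
top [279.921875 260.884375] [270 251  21  20 320] [0.4294 0.0692 0.011 ]Traceback (most recent call last):
  File "<stdin>", line 4, in <module>
  File "h.py", line 12, in blob
    n,l,st,c=cv2.connectedComponentsWithStats(k); i=1+np.argmax(st[1:,4]); return c[i],st[i]
                                                      ~~~~~~~~~^^^^^^^^^^
    return _wrapfunc(a, 'argmax', axis=axis, out=out, **kwds)
    return bound(*args, **kwds)
ValueError: attempt to get argmax of an empty sequence
```

```bash
sed -i 's/(35,130,40),(65/(28,90,30),(65/' h.py
python3 - <<'E'
from h import *
m={n:cv2.imread(f"pics/{n}0.png")[:,:,::-1].copy() for n in("top","scene")}
print(cv2.cvtColor(m["scene"],cv2.COLOR_RGB2HSV)[270,352:370:4])
for n,roi in (("top",(230,130,400,320)),("scene",(330,240,400,300))):
    try:
        c,st=blob(green(m[n]),roi); print(n,c,st,onz(n,*c,.011).round(4))
    except Exception as e: print(e)
hh=cv2.cvtColor(m["top"],cv2.COLOR_RGB2HSV); t=cv2.inRange(hh,(80,100,40),(100,255,255))
c,st=blob(t,(230,90,400,200)); print("teal",c,st)
for u in (st[0],st[0]+st[2]): print(onz("top",u,126,.043).round(4))
print("hood back",onz("top",315,st[1],.043).round(4))
for nm,u,v,z in(("strapL in",273,200,.002),("strapL out",263,200,.002),("strapR in",362,195,.002),("strapR out",371,195,.002),("edge l",120,195,0),("edge r",500,186,0),("handle tip",210,232,.05),("jig",458,232,.04),("strapLback",268,206,.002),("strapRback",366,204,.002)):
    print(nm,onz("top",u,v,z).round(4))
x=m["top"][80:330,130:500]; cv2.imwrite("pics/c1.png",cv2.resize(x,None,fx=2,fy=2,interpolation=cv2.INTER_CUBIC)[:,:,::-1])
E
```

```text
[[ 41  92 130]
 [ 43 112 153]
 [ 43 125 172]
 [ 42 122 169]
 [ 43 122 150]]
top [279.93659942 260.96253602] [270 251  21  21 347] [0.4293 0.0692 0.011 ]
scene [360.95669291 270.07874016] [352 262  20  17 254] [0.4311 0.0738 0.011 ]
teal [315.13724539 125.85887488] [ 270  114   91   26 2062]
[0.7077 0.0832 0.043 ]
[ 0.7029 -0.1057  0.043 ]
hood back [ 0.7313 -0.0109  0.043 ]
strapL in [0.5595 0.082  0.002 ]
strapL out [0.5601 0.103  0.002 ]
strapR in [ 0.5654 -0.1057  0.002 ]
strapR out [ 0.5649 -0.1247  0.002 ]
edge l [0.5791 0.4046 0.    ]
edge r [ 0.5778 -0.3986  0.    ]
handle tip [0.487  0.2065 0.05  ]
jig [ 0.4756 -0.2938  0.04  ]
strapLback [0.5469 0.0927 0.002 ]
strapRback [ 0.5459 -0.1134  0.002 ]
```

View pics/c1.png

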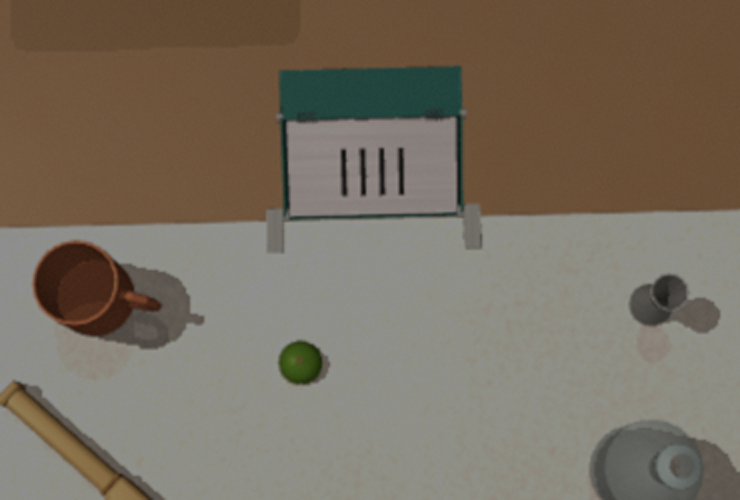

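Measured: lime at about (0.431, 0.070), caddy centre at y ≈ -0.011. I'll turn the jaws along the line from the lime to the mouth and straddle the lime with the fingers open. One straight push then opens the flap with the leading finger while the trailing pad moves the lime.

First I lift clear and swing over.

Request:
servo_tool:
  deltas:
    - {"dz": -0.8}
    - {"dz": -1.5}
    - {"dx": 0.8,"dy": -0.5,"dz": -1.5,"az": -0.5}
    - {"dx": 1.6,"dy": -1.1,"dz": -1.5,"az": -1.2}
    - {"dx": 2.4,"dy": -1.7,"dz": -1.5,"az": -2}
    - {"dx": 3.2,"dy": -2.3,"dz": -1.5,"az": -2.8}
    - {"dx": 4,"dy": -2.9,"dz": -1.5,"az": -3.5}
    - {"dx": 4.7,"dy": -3.5,"dz": -1.5,"az": -4}
    - {"dx": 5.3,"dy": -4,"dz": -1.5,"az": -4.4}
    - {"dx": 5.3,"dy": -4,"dz": -1.5,"az": -4.4}

```text
schema error: expected keys dx, dy, dz, ax, ay, az, hand
```

```bash
cat >> h.py <<'E'
def togo(p,yaw_y):
    """target pos p, tool y heading (deg) with tool pointing down -> units in tool axes"""
    from scipy.spatial.transform import Rotation as R
    s=r.get_state(); C=R.from_quat(s['eef_rot'])
    y=np.array([np.cos(np.radians(yaw_y)),np.sin(np.radians(yaw_y)),0]); z=np.array([0,0,-1.]); x=np.cross(y,z)
    T=R.from_matrix(np.c_[x,y,z])
    print("t",s['clock'],"pos",s['tool_pos'].round(4),"ty",C.as_matrix()[:,1].round(3),"F",s['contact_force'].round(2),"open",round(s['opening'],3))
    print("d",(C.inv().apply(np.array(p)-s['tool_pos'])/.06).round(3),"a",(np.degrees((C.inv()*T).as_rotvec())/6).round(3))
E
python3 -c "
from h import *
togo((.435,.068,.25),-24.6)"
```

```text
t 0.1 pos [ 0.1465 -0.6071  0.263 ] ty [ 0.235 -0.972 -0.002] F [-0.25  0.38  0.13] open 1.002
d [ 7.315 -9.808  0.232] a [-1.500e-02 -6.000e-03 -8.638e+00]
```

All keys are required in every row.

Request:
servo_tool:
  deltas:
    - {"dx": 0,"dy": 0,"dz": -0.8,"ax": 0,"ay": 0,"az": 0,"hand": 88}
    - {"dx": 0,"dy": 0,"dz": -1.5,"ax": 0,"ay": 0,"az": 0,"hand": 88}
    - {"dx": 0.8,"dy": -0.5,"dz": -1.5,"ax": 0,"ay": 0,"az": -0.5,"hand": 88}
    - {"dx": 1.6,"dy": -1.1,"dz": -1.5,"ax": 0,"ay": 0,"az": -1.2,"hand": 88}
    - {"dx": 2.4,"dy": -1.7,"dz": -1.5,"ax": 0,"ay": 0,"az": -2,"hand": 88}
    - {"dx": 3.2,"dy": -2.3,"dz": -1.5,"ax": 0,"ay": 0,"az": -2.8,"hand": 88}
    - {"dx": 4,"dy": -2.9,"dz": -1.5,"ax": 0,"ay": 0,"az": -3.5,"hand": 88}
    - {"dx": 4.7,"dy": -3.5,"dz": -1.5,"ax": 0,"ay": 0,"az": -4,"hand": 88}
    - {"dx": 5.3,"dy": -4,"dz": -1.5,"ax": 0,"ay": 0,"az": -4.4,"hand": 88}
    - {"dx": 5.3,"dy": -4,"dz": -1.5,"ax": 0,"ay": 0,"az": -4.4,"hand": 88}

```text
clock: 1.35
tool_pos: [0.4019, -0.2958, 0.3538]
eef_rot: [0.938, 0.346, 0.001, -0.001]
contact_force: [-0.5, -0.2, -1.1]
opening: 1.004
```

```bash
python3 -c "
from h import *
togo((.435,.068,.25),-24.6);togo((.435,.068,.35),-24.6)"
```

```text
t 1.35 pos [ 0.4019 -0.2958  0.3538] ty [ 0.649 -0.761 -0.001] F [-0.55 -0.2  -1.1 ] open 1.004
d [ 4.35  -4.255  1.742] a [-1.000e-03 -2.200e-02 -4.158e+00]
t 1.35 pos [ 0.4019 -0.2958  0.3538] ty [ 0.649 -0.761 -0.001] F [-0.55 -0.2  -1.1 ] open 1.004
d [ 4.353 -4.256  0.075] a [-1.000e-03 -2.200e-02 -4.158e+00]
```

Request:
servo_tool:
  deltas:
    - {"dx": 0.7,"dy": -0.7,"dz": 0,"ax": 0,"ay": 0,"az": -0.7,"hand": 88}
    - {"dx": 1.4,"dy": -1.4,"dz": 0,"ax": 0,"ay": 0,"az": -1.4,"hand": 88}
    - {"dx": 2.1,"dy": -2.1,"dz": 0,"ax": 0,"ay": 0,"az": -2.1,"hand": 88}
    - {"dx": 2.8,"dy": -2.8,"dz": 0,"ax": 0,"ay": 0,"az": -2.8,"hand": 88}
    - {"dx": 3.5,"dy": -3.5,"dz": 0.2,"ax": 0,"ay": 0,"az": -3.5,"hand": 88}
    - {"dx": 4.1,"dy": -4,"dz": 0.7,"ax": 0,"ay": 0,"az": -4,"hand": 88}
    - {"dx": 4.35,"dy": -4.25,"dz": 1.3,"ax": 0,"ay": 0,"az": -4.15,"hand": 88}
    - {"dx": 4.35,"dy": -4.25,"dz": 1.75,"ax": 0,"ay": 0,"az": -4.15,"hand": 88}
    - {"dx": 4.35,"dy": -4.25,"dz": 1.75,"ax": 0,"ay": 0,"az": -4.15,"hand": 88}

```text
clock: 2.48
tool_pos: [0.4346, 0.0621, 0.2472]
eef_rot: [0.844, 0.536, -0.002, -0.0]
contact_force: [0.2, 0.4, -0.2]
opening: 0.998
```

Run:
```python
from h import *
togo((.435,.068,.15),-24.6)
m=eyes.camera_model("wrist"); im,d=eyes.snapshot("wrist"); cv2.imwrite("pics/w1.png",im[:,:,::-1])
c,st=blob(green(im),(0,0,640,480)); print(c,st,onz("wrist",*c,.011,m))
for n in("top","scene"):
    im,d=eyes.snapshot(n); cv2.imwrite(f"pics/{n}1.png",im[:,:,::-1])
```

```text
t 2.475 pos [0.4346 0.0621 0.2472] ty [ 0.905 -0.426 -0.003] F [ 0.2   0.37 -0.23] open 0.998
d [ 0.098 -0.031  1.62 ] a [-0.032  0.035 -0.097]
[320.58583691 208.75965665] [ 300  188   42   43 1398] [0.43276146 0.07265237 0.011     ]
```

View pics/w1.png

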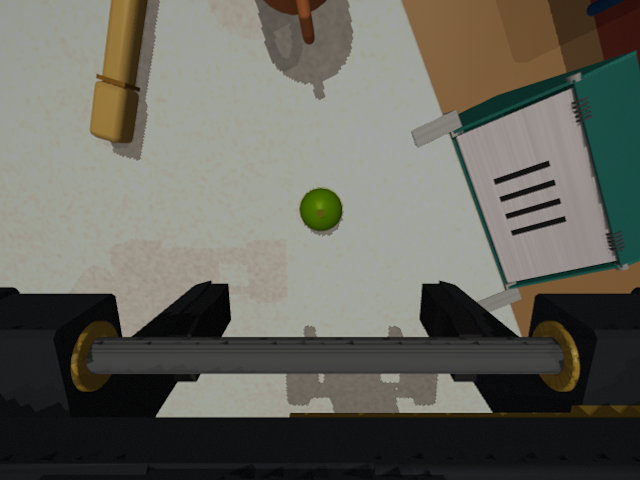

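View pics/scene1.png

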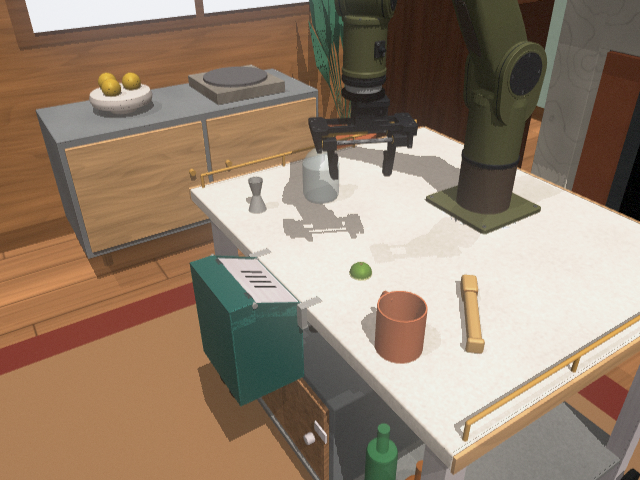

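The wrist view puts the lime at (321,209), which agrees with the other cameras to within a few mm. The fingers are open, with the caddy at right and its mouth corners at about (455,135) and (510,288). The scene view shows the gripper above and short of the lime. I'll check the caddy from this view too.

Run:
```python
from h import *
for u,v,z in((455,135,0),(509,288,0),(413,135,.002),(443,122,0),(577,78,.04),(622,268,.04)): print(onz("wrist",u,v,z).round(4))
lx=np.array([.432,.072]); S=np.array([.585,.005]); a=np.degrees(np.arctan2(*(S-lx)[::-1])); print(a)
togo((lx[0]+.002,lx[1]-.001,.08),a);togo((lx[0]+.002,lx[1]-.001,.03),a)
```

```text
[0.5929 0.0817 0.    ]
[ 0.5924 -0.1048  0.    ]
[0.5533 0.1003 0.002 ]
[0.5861 0.0989 0.    ]
[0.6925 0.0857 0.04  ]
[ 0.689  -0.1082  0.04  ]
-23.64901975234641
t 2.625 pos [0.4364 0.0627 0.2495] ty [ 0.905 -0.426  0.001] F [-0.21  0.63  1.29] open 1.002
d [ 0.107 -0.099  2.825] a [ 0.014 -0.004 -0.266]
t 2.625 pos [0.4364 0.0627 0.2495] ty [ 0.905 -0.426  0.001] F [-0.21  0.63  1.29] open 1.002
d [ 0.107 -0.1    3.659] a [ 0.014 -0.004 -0.266]
```

Request:
servo_tool:
  deltas:
    - {"dx": 0.1,"dy": -0.1,"dz": 0.8,"ax": 0,"ay": 0,"az": -0.27,"hand": 88}
    - {"dx": 0.1,"dy": -0.1,"dz": 1.6,"ax": 0,"ay": 0,"az": -0.27,"hand": 88}
    - {"dx": 0.1,"dy": -0.1,"dz": 2.4,"ax": 0,"ay": 0,"az": -0.27,"hand": 88}
    - {"dx": 0.1,"dy": -0.1,"dz": 2.8,"ax": 0,"ay": 0,"az": -0.27,"hand": 88}
    - {"dx": 0.1,"dy": -0.1,"dz": 2.8,"ax": 0,"ay": 0,"az": -0.27,"hand": 88}
    - {"dx": 0.1,"dy": -0.1,"dz": 2.8,"ax": 0,"ay": 0,"az": -0.27,"hand": 88}

```text
clock: 3.38
tool_pos: [0.4339, 0.0713, 0.0819]
eef_rot: [0.837, 0.548, 0.001, 0.0]
contact_force: [0.1, 0.6, -0.2]
opening: 0.999
```

Run:
```python
from h import *
togo((.434,.071,.03),-23.6)
m=eyes.camera_model("wrist"); im,d=eyes.snapshot("wrist"); cv2.imwrite("pics/w2.png",im[:,:,::-1])
c,st=blob(green(im),(0,0,640,480)); print(c,st,onz("wrist",*c,.011,m))
```

```text
t 3.375 pos [0.4339 0.0713 0.0819] ty [ 0.917 -0.4    0.002] F [ 0.14  0.57 -0.19] open 0.999
d [-0.006  0.002  0.865] a [ 0.019 -0.015  0.006]
[322.94069155 267.32173117] [ 286  230   75   76 4367] [0.4329408 0.0738329 0.011    ]
```

View pics/w2.png

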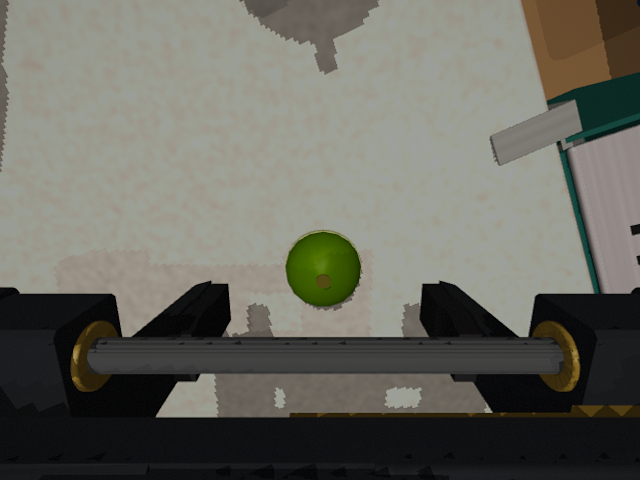

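The lime sits midway between the fingers at (323,267), about 1 mm off the jaw line. I'll descend to put the tips 5 mm above the top.

Request:
servo_tool:
  deltas:
    - {"dx": 0.02,"dy": 0,"dz": 0.4,"ax": 0,"ay": 0,"az": 0,"hand": 88}
    - {"dx": 0.02,"dy": 0,"dz": 0.85,"ax": 0,"ay": 0,"az": 0,"hand": 88}
    - {"dx": 0.02,"dy": 0,"dz": 0.85,"ax": 0,"ay": 0,"az": 0,"hand": 88}
    - {"dx": 0.02,"dy": 0,"dz": 0.85,"ax": 0,"ay": 0,"az": 0,"hand": 88}

```text
clock: 3.92
tool_pos: [0.435, 0.0723, 0.0307]
eef_rot: [0.837, 0.548, 0.002, 0.001]
contact_force: [-0.4, -0.6, -0.5]
opening: 1.001
```

Run:
```python
from h import *
togo((.434,.071,.03),-23.6)
im,d=eyes.snapshot("scene"); cv2.imwrite("pics/s2.png",cv2.resize(im[150:380,180:500],None,fx=2.4,fy=2.4)[:,:,::-1])
```

```text
t 3.925 pos [0.435  0.0723 0.0307] ty [ 0.916 -0.4    0.004] F [-0.4  -0.6  -0.55] open 1.001
d [-0.027 -0.006  0.011] a [ 0.036 -0.029 -0.   ]
```

View pics/s2.png

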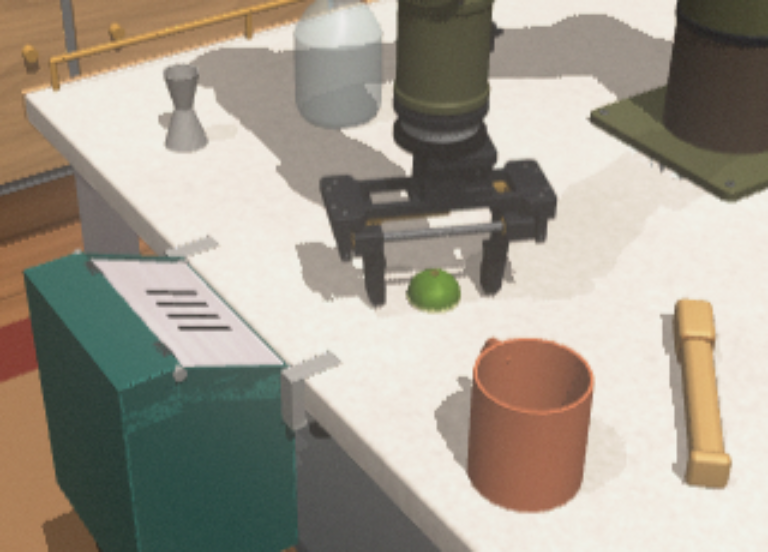

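Fingers straddle the lime cleanly. I'll push along the jaw axis by 150 mm. The leading finger should just start the flap while the lime is still about 35 mm short of the edge.

Request:
servo_tool:
  deltas:
    - {"dx": 0,"dy": 0.2,"dz": 0,"ax": 0,"ay": 0,"az": 0,"hand": 88}
    - {"dx": 0,"dy": 0.4,"dz": 0,"ax": 0,"ay": 0,"az": 0,"hand": 88}
    - {"dx": 0,"dy": 0.6,"dz": 0,"ax": 0,"ay": 0,"az": 0,"hand": 88}
    - {"dx": 0,"dy": 0.8,"dz": 0,"ax": 0,"ay": 0,"az": 0,"hand": 88}
    - {"dx": 0,"dy": 1.0,"dz": 0,"ax": 0,"ay": 0,"az": 0,"hand": 88}
    - {"dx": 0,"dy": 1.2,"dz": 0,"ax": 0,"ay": 0,"az": 0,"hand": 88}
    - {"dx": 0,"dy": 1.4,"dz": 0,"ax": 0,"ay": 0,"az": 0,"hand": 88}
    - {"dx": 0,"dy": 1.6,"dz": 0,"ax": 0,"ay": 0,"az": 0,"hand": 88}
    - {"dx": 0,"dy": 1.6,"dz": 0,"ax": 0,"ay": 0,"az": 0,"hand": 88}

```text
clock: 5.1
tool_pos: [0.5227, 0.0333, 0.031]
eef_rot: [0.837, 0.547, 0.001, 0.001]
contact_force: [-0.7, 0.6, 0.1]
opening: 0.998
```

Run:
```python
from h import *
togo((.57,.0125,.03),-23.6)
m=eyes.camera_model("wrist"); im,d=eyes.snapshot("wrist"); cv2.imwrite("pics/w3.png",im[:,:,::-1])
c,st=blob(green(im),(0,0,640,480)); print(c,st,onz("wrist",*c,.011,m))
```

```text
t 5.1 pos [0.5227 0.0333 0.031 ] ty [ 0.916 -0.401  0.002] F [-0.71  0.58  0.15] open 0.998
d [-0.001  0.861  0.019] a [ 0.023 -0.014 -0.011]
[282.46330275 298.58333333] [ 232  256  101   82 6540] [0.50660184 0.045527   0.011     ]
```

View pics/w3.png

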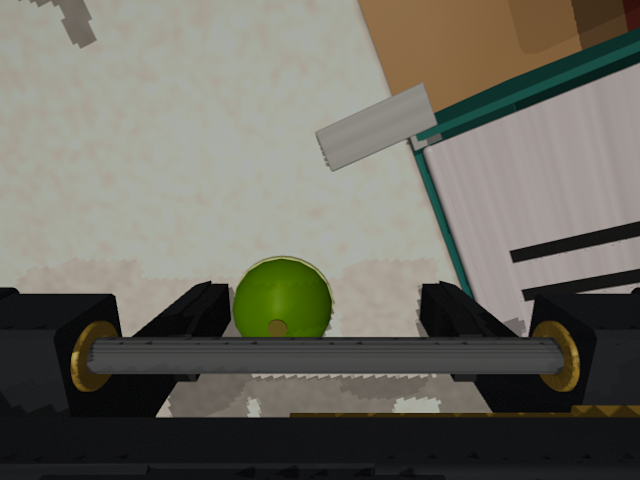

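The lime rests against the trailing pad at (282,299), and the leading finger is at the sill. I'll continue until the flap is clearly open.

Request:
servo_tool:
  deltas:
    - {"dx": 0,"dy": 0.2,"dz": 0,"ax": 0,"ay": 0,"az": 0,"hand": 88}
    - {"dx": 0,"dy": 0.4,"dz": 0,"ax": 0,"ay": 0,"az": 0,"hand": 88}
    - {"dx": 0,"dy": 0.6,"dz": 0,"ax": 0,"ay": 0,"az": 0,"hand": 88}
    - {"dx": 0,"dy": 0.8,"dz": 0,"ax": 0,"ay": 0,"az": 0,"hand": 88}
    - {"dx": 0,"dy": 1.0,"dz": 0,"ax": 0,"ay": 0,"az": 0,"hand": 88}
    - {"dx": 0,"dy": 1.15,"dz": 0,"ax": 0,"ay": 0,"az": 0,"hand": 88}
    - {"dx": 0,"dy": 1.15,"dz": 0,"ax": 0,"ay": 0,"az": 0,"hand": 88}

```text
clock: 6.02
tool_pos: [0.5852, 0.0063, 0.0298]
eef_rot: [0.837, 0.548, 0.0, 0.0]
contact_force: [-0.2, -1.3, 1.2]
opening: 1.003
```

Run:
```python
from h import *
togo((.60,.0,.03),-23.6)
m=eyes.camera_model("wrist"); im,d=eyes.snapshot("wrist"); cv2.imwrite("pics/w4.png",im[:,:,::-1])
c,st=blob(green(im),(200,0,450,480)); print(c,st,onz("wrist",*c,.011,m))
im,d=eyes.snapshot("scene"); cv2.imwrite("pics/s4.png",cv2.resize(im[150:380,180:500],None,fx=2.4,fy=2.4)[:,:,::-1])
```

```text
t 6.025 pos [0.5852 0.0063 0.0298] ty [ 0.917 -0.4    0.001] F [-0.25 -1.26  1.24] open 1.003
d [ 0.002  0.268 -0.003] a [ 0.009 -0.002  0.007]
[279.48319139 297.97893321] [ 228  254  102   83 6693] [0.56833548 0.01970729 0.011     ]
```

View pics/w4.png

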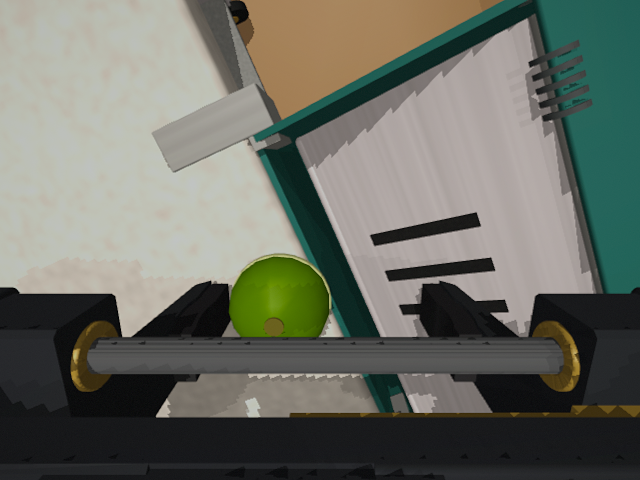

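View pics/s4.png

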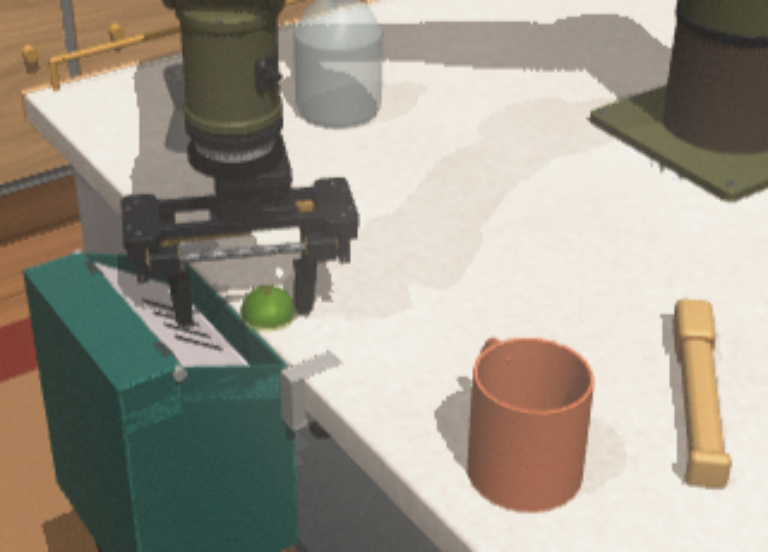

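The flap is pushed open by the leading finger while the lime lies on the top, its front at the sill. I'll continue slowly, then narrow the fingers a little as I advance so the trailing pad carries the lime over while the leading finger stays on the flap.

Request:
servo_tool:
  deltas:
    - {"dx": 0,"dy": 0.1,"dz": 0,"ax": 0,"ay": 0,"az": 0,"hand": 88}
    - {"dx": 0,"dy": 0.2,"dz": 0,"ax": 0,"ay": 0,"az": 0,"hand": 88}
    - {"dx": 0,"dy": 0.3,"dz": 0,"ax": 0,"ay": 0,"az": 0,"hand": 88}
    - {"dx": 0,"dy": 0.4,"dz": 0,"ax": 0,"ay": 0,"az": 0,"hand": 88}
    - {"dx": 0,"dy": 0.4,"dz": 0,"ax": 0,"ay": 0,"az": 0,"hand": 88}

```text
clock: 6.75
tool_pos: [0.6066, -0.0031, 0.0294]
eef_rot: [0.836, 0.548, -0.0, -0.0]
contact_force: [-4.3, 0.8, 0.9]
opening: 0.999
```

Run:
```python
from h import *
togo((.60,.0,.03),-23.6)
im,d=eyes.snapshot("wrist"); cv2.imwrite("pics/w5.png",im[:,:,::-1])
```

```text
t 6.75 pos [ 0.6066 -0.0031  0.0294] ty [ 0.917 -0.399 -0.001] F [-4.34  0.76  0.92] open 0.999
d [ 0.003 -0.121 -0.01 ] a [-0.005  0.002  0.01 ]
```

View pics/w5.png

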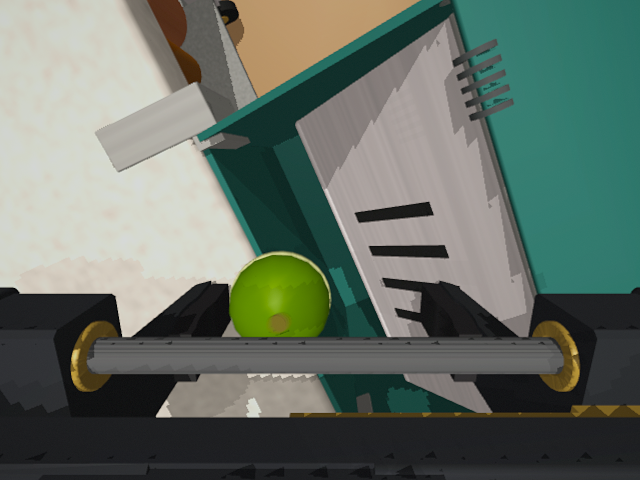

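The flap is well open with a clear gap below, and the lime at (280,298) is balanced about the edge. Now the final push.

Request:
servo_tool:
  deltas:
    - {"dx": 0,"dy": 0.05,"dz": 0,"ax": 0,"ay": 0,"az": 0,"hand": 84}
    - {"dx": 0,"dy": 0.1,"dz": 0,"ax": 0,"ay": 0,"az": 0,"hand": 80}
    - {"dx": 0,"dy": 0.15,"dz": 0,"ax": 0,"ay": 0,"az": 0,"hand": 76}
    - {"dx": 0,"dy": 0.2,"dz": 0,"ax": 0,"ay": 0,"az": 0,"hand": 72}
    - {"dx": 0,"dy": 0.23,"dz": 0,"ax": 0,"ay": 0,"az": 0,"hand": 69}
    - {"dx": 0,"dy": 0.23,"dz": 0,"ax": 0,"ay": 0,"az": 0,"hand": 69}
    - {"dx": 0,"dy": 0.23,"dz": 0,"ax": 0,"ay": 0,"az": 0,"hand": 69}

```text
clock: 7.68
tool_pos: [0.6189, -0.0083, 0.0296]
eef_rot: [0.836, 0.548, -0.0, -0.0]
contact_force: [-5.1, 1.5, 0.7]
opening: 0.784
```

Run:
```python
from h import *
togo((.60,.0,.03),-23.6)
im,d=eyes.snapshot("wrist"); cv2.imwrite("pics/w6.png",im[:,:,::-1])
im,d=eyes.snapshot("scene"); cv2.imwrite("pics/s6.png",cv2.resize(im[150:380,180:500],None,fx=2.4,fy=2.4)[:,:,::-1])
```

```text
t 7.675 pos [ 0.6189 -0.0083  0.0296] ty [ 0.917 -0.399 -0.001] F [-5.05  1.47  0.65] open 0.784
d [ 0.001 -0.345 -0.007] a [-0.007  0.003  0.017]
```

View pics/w6.png

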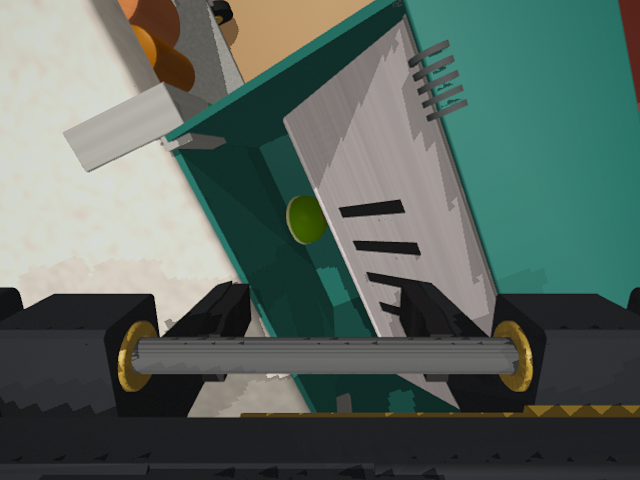

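View pics/s6.png

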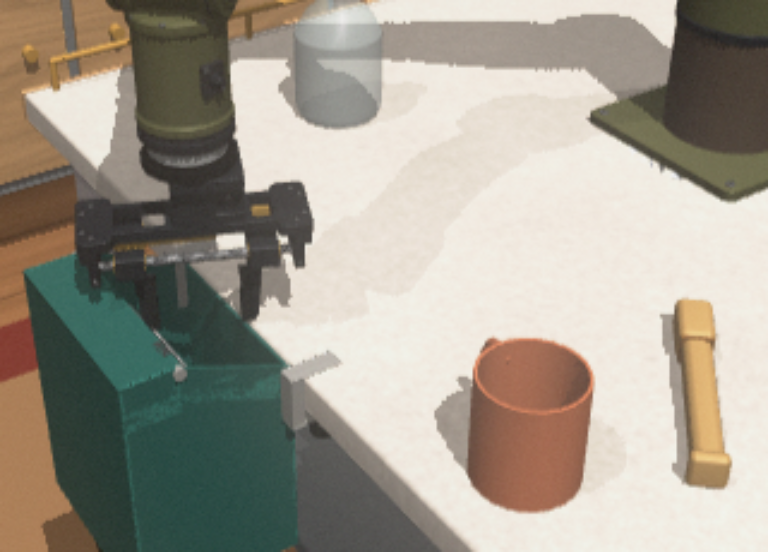

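The lime has fallen into the caddy, visible at (306,219) below the flap, and the finger still holds the flap open with about 5 N. I'll dwell a moment, then withdraw backwards and up.

Request:
servo_tool:
  deltas:
    - {"dx": 0,"dy": 0,"dz": 0,"ax": 0,"ay": 0,"az": 0,"hand": 69}
    - {"dx": 0,"dy": 0,"dz": 0,"ax": 0,"ay": 0,"az": 0,"hand": 69}
    - {"dx": 0,"dy": -0.3,"dz": 0,"ax": 0,"ay": 0,"az": 0,"hand": 69}
    - {"dx": 0,"dy": -0.6,"dz": 0,"ax": 0,"ay": 0,"az": 0,"hand": 69}
    - {"dx": 0,"dy": -0.9,"dz": 0,"ax": 0,"ay": 0,"az": 0,"hand": 69}
    - {"dx": 0,"dy": -1.2,"dz": -0.1,"ax": 0,"ay": 0,"az": 0,"hand": 69}
    - {"dx": 0,"dy": -1.5,"dz": -0.2,"ax": 0,"ay": 0,"az": 0,"hand": 69}
    - {"dx": 0,"dy": -1.9,"dz": -0.7,"ax": 0,"ay": 0,"az": 0,"hand": 69}
    - {"dx": 0,"dy": -2.3,"dz": -1.4,"ax": 0,"ay": 0,"az": 0,"hand": 69}
    - {"dx": 0,"dy": -2.6,"dz": -2.2,"ax": 0,"ay": 0,"az": 0,"hand": 69}

```text
clock: 9.02
tool_pos: [0.4775, 0.0545, 0.1633]
eef_rot: [0.836, 0.548, 0.002, 0.001]
contact_force: [1.8, -0.7, 1.0]
opening: 0.781
```

Request:
servo_tool:
  deltas:
    - {"dx": 0,"dy": -0.4,"dz": -0.8,"ax": 0,"ay": 0,"az": 0,"hand": 69}
    - {"dx": 0,"dy": -0.4,"dz": -1.5,"ax": 0,"ay": 0,"az": 0,"hand": 69}
    - {"dx": 0,"dy": -0.4,"dz": -1.5,"ax": 0,"ay": 0,"az": 0,"hand": 69}
    - {"dx": 0,"dy": -0.4,"dz": -1.5,"ax": 0,"ay": 0,"az": 0,"hand": 69}

```text
clock: 9.52
tool_pos: [0.4554, 0.063, 0.2518]
eef_rot: [0.837, 0.548, 0.001, 0.001]
contact_force: [0.1, 0.5, -0.3]
opening: 0.785
```

Run:
```python
from h import *
togo((.60,.0,.03),-23.6)
for n in("top","scene","wrist"):
    im,d=eyes.snapshot(n); cv2.imwrite(f"pics/{n}7.png",im[:,:,::-1])
a=cv2.imread("pics/top0.png")[80:330,130:500];b=cv2.imread("pics/top7.png")[80:330,130:500]
cv2.imwrite("pics/cmp.png",np.vstack([a,b]))
a=cv2.imread("pics/scene7.png")[150:380,180:500];cv2.imwrite("pics/s7.png",cv2.resize(a,None,fx=2.4,fy=2.4))
```

```text
t 9.525 pos [0.4554 0.063  0.2518] ty [ 0.916 -0.4    0.002] F [ 0.05  0.48 -0.3 ] open 0.785
d [-1.000e-03  2.621e+00  3.702e+00] a [ 0.021 -0.008  0.003]
```

View pics/cmp.png

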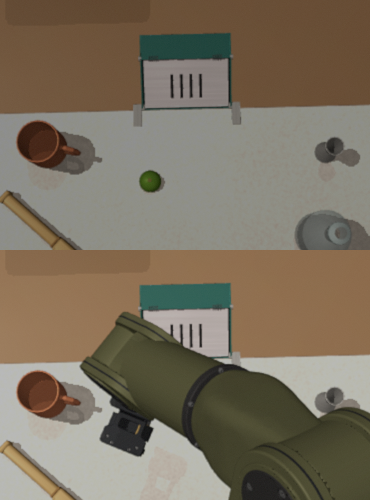

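View pics/s7.png

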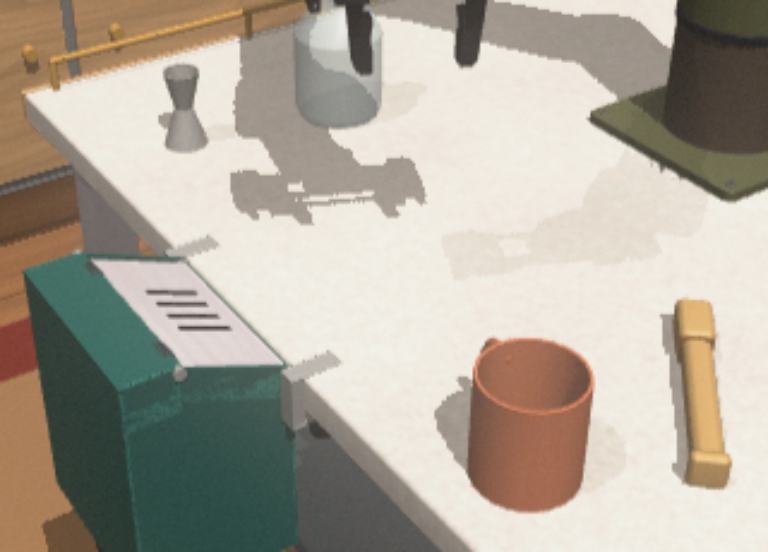

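View pics/wrist7.png

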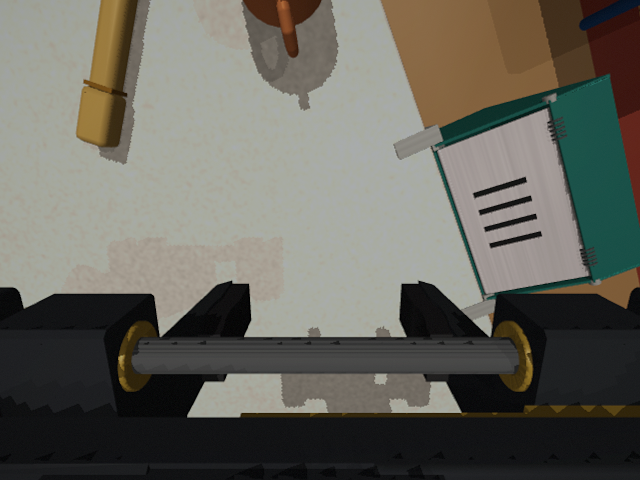

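The flap is shut in all three views, the bystanders have not moved, and the lime is gone from the top. In the last view inside the caddy it measured about 50 px, against 101 px on the cart top, so it was about twice as far away and at the caddy floor. Handing in.

```bash
python3 -c "
from plant import r
print(r.finish_job(), r.get_state()['clock'])"
```

```text
the job is handed in; nothing more can be done
the job is handed in; nothing more can be done
```

The lime half is in the caddy and the job is handed in. The arm was finished at about 9.5 s of the 51 s allowed. I straddled the lime with the open fingers and pushed in one straight line. The leading finger opened the flap while the lime still lay on the cart, and the trailing finger then pushed the lime over the edge with the flap held open.

**Last checks:**
- **Flap:** it looked shut in the top, scene and wrist views after the hand was withdrawn.
- **Lime:** the wrist view showed it inside the caddy while the flap was open. Its apparent size puts it at the floor, but that depth is only an estimate. I could not see it once the flap closed, so I have no view of it at rest.
- **Bystanders:** the mug, jigger, decanter and muddler looked unmoved in the scene view, judged by eye. The arm blocked the decanter in the final top view.
- **Forces:** the highest wrist reading was about 5 N. Finger force on the lime was not measured separately.
- **Disagreement:** the cameras differed by about 5 mm on positions. The top view put the cart edge about 7 mm short of its given x = 0.585 m. This did not affect the push.

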